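# Turn a phone over on the turning jig with a spatula

### The job

The phone in the low bay of the turning jig has wet glue round its edge, so no part of the robot may touch it: take the spatula by its handle, find by feel the height at which the blade enters the slot (touch off on the plate beside it), slide it in under the phone's near long edge, and with a turn of the wrist tip the phone over the step so that it lies flat, screen down, on the raised deck behind. Be gentle: never push or press with the spatula harder than about 25 N on the jig or the phone. Then lay the spatula flat on the bench clear of the jig, and leave the things around it alone.

Things in the scene. Friction and masses are not known exactly. Their poses are not given: they have to be found in the camera images.
- jig: Fixed turning jig, a grey tray on a metal plate with four legs. Origin on the bench under the middle of the low bay; x runs from the pocket over the bay and a step up to the deck (the way the blade goes in and the phone turns), z up. Spans x -59 to 136, y -80 to 80 mm. Bay seats, carrying the phone, are 56 high; end rims at y +-74 rise to 61. The phone turns about the step at x 35.
- jig_pocket (a point): Middle of the pocket mouth: top front edge of the metal plate (50 mm high, front face 16 mm tall) at jig x -30, under the phone's near edge; axes as jig. The slot between plate and phone is 6 mm high, 74 wide, and ends at a wall 18 mm further in. In front of it is open air, with two flat ears of the plate beside it (also 50 high; jig x -59 to -34, |y| 37 to 80) for touching off the blade.
- jig_deck (a point): Centre of the top of the raised deck, 60 mm high, at jig x 82; axes as jig. The deck runs from the step (4 mm above the bay's seats, 47 mm before this point) to a far rim 48 mm beyond it; rims 6 mm high at the far side and both ends (y +-74).
- phone: Phone, a box 68 x 138 x 8 mm, 50 to 100 g, dark screen up at the start, loose in the bay, its far long edge within 3 mm of the step. Origin at the centre of its underside; x across its width (as jig x at the start), y along its length, z out of its screen. Its near long edge is at about jig x -34 (+-2 mm).
- spatula_grip (a point): Centre of the spatula's black handle block, 62 long x 22 wide x 40 mm high, standing on the bench on its underside (20 mm below this point). x points to the blade tip, y across the handle, z up. The level steel blade, 50 wide and 2.5 mm thick, starts 113 mm ahead of this point and ends at its tip edge 165 mm ahead; a 12 mm wide neck joins it to the handle.
- spatula: Same spatula (0.16 kg), origin on the underside of the handle, same axes. The neck is clamped on a post at the handle's front, so the blade's underside lies anywhere from 7 to 27 mm above the handle's underside, different each time and NOT measured: find it by feel. The clamp does not slip, but 3 N up or down at the tip can turn the handle in the fingers.
- charger: White charger block with three ports, 55 x 70 x 29 mm, bystander; origin at the centre of its underside.
- dispenser: White pump dispenser bottle, 44 x 44 x 97 mm, bystander; origin at the centre of its underside.
- tape: Roll of tape, 104 x 102 x 25 mm, bystander; origin at the centre of its underside.
- snap_box: Small box with a white lid, 35 x 51 x 19 mm, bystander; origin at the centre of its underside.

How it is judged:
By the outcome, as a careful person would: the job done as asked, in the order asked, and still so for the second after the job is handed in, with the robot touching nothing.
It also fails if it takes over 58 s, if anything falls off the work surface, if the arm or the gripper's body presses on something with over 40 N, if the wrist force passes 120 N, or if a joint passes its speed limit or range.

### The arm

A 6-joint arm with a two-finger parallel gripper is mounted at the origin on a cart in front of the work surface, level with it; the furniture and walls round the work are solid. World frame = base frame: x ahead of the robot, y to its left, z up, the work surface at z = 0. Lengths are in mm, angles in rad, forces in N, time in s.
With the tool pointing down it reaches from about 275 to 825 mm from the base axis. Payload 5.2 kg.
Tool frame: the origin (TCP) lies at the very end of the fingers, on their centre line; the grasp point (between the pads) lies 19 mm behind it; z points along the fingers, y is the line along which they close (so a half turn about z gives the same grasp; the last joint's range is limited). The gripper opens to 93 mm and grips with 3 to 60 N. Pads are 15 mm wide; open, the fingers measure 128 mm over their backs; the gripper's body (75 mm by 188 mm) begins 65 mm behind the grasp point.
Start: joints at [1.061, 0.259, 1.535, -0, 1.348, -0.203], TCP at [166.083, 524.329, 191.553] pointing down, gripper open.
Joint ranges: [-3.14, 3.14], [-0.91, 2.08], [0.19, 2.58], [-1.22, 4.36], [0.22, 2.71], [-3.12, 3.12]. Speed limits (rad/s): [2.57, 2.57, 3.14, 3.14, 3.14, 3.14].

### API

Orientations are given as [roll, pitch, yaw] about the fixed x, y, z axes, in that order (R = Rz(yaw) Ry(pitch) Rx(roll)).
In Python, from bench import robot gives the robot as it stands. The module is installed in compiled form; this text tells all that it offers. Calls block until the motion is done:
- robot.move_ptp(position, orientation): joint-space move of the TCP to a pose.
- robot.move_linear(position, ori=None, speed=150, f_stop=None): straight line of the TCP; ori=None keeps the orientation; speed is the mean speed in mm/s. With f_stop (N) it stops when the force on the tool has changed by that much, and returns True; else False.
- robot.move_j(angles): joint-space move.
- robot.move_gripper(opening): opening from 0.0 (shut) to 1.0 (fully open); the grip force is fixed at half the most; returns when the fingers have stopped.
- robot.sleep(seconds).
- robot.inverse_kinematics(position, orientation): joint angles nearest the present ones, or None.
- robot.get_image(name): name is "side" or "top" or "wrist"; returns a dict with "img" (384x512x3 uint8, blue, green, red), "fovy" (degrees; the focal length in pixels is half the picture's height over the tangent of half this angle, whatever the lens; pixels are square), "cx", "cy" (the principal point, pixels), "eye" and "orientation" of the camera in the world. Camera axes: x right, y down, z forward; pixel columns grow to the right and rows downward; lengths in mm; the calibration is good to about 2 mm. A picture is of the moment at which its call begins. There is no depth.
A pose or a line that the arm cannot do raises robot.MotionError and nothing moves.
- robot.hand_in(): hands the job in; it is judged then, once.
Readings, each from a call of its own:
- robot.current_t(): time.
- robot.current_qpos(): joint angles.
- robot.current_joint_vel(): joint speeds.
- robot.current_joint_efforts(): joint torques, N m.
- robot.current_tcp_pos(): TCP position.
- robot.current_eef_rot(): TCP orientation.
- robot.current_contact_force(): force on the tool from outside, world axes, zero at the start.
- robot.current_ft_torque(): the same for the moment, N m.
- robot.current_gripper_width(): opening from 0.0 (shut) to 1.0 (fully open).
- robot.current_finger_force(): force on a finger pad.
Only numpy, scipy, OpenCV 4.12 (cv2) and the standard library are available. Lean on these libraries where they do the work, as an engineer would, in place of code of your own. Each camera call takes 0.05 s, during which the arm holds its last target. There are 200 camera calls.

## Working session

There is one attempt and no reset: what is moved stays moved. The work goes in short steps, each a Python script; the robot and the scene stay as the last script left them, time stands still between calls to the robot, and variables do not carry over. Pictures are saved under pics/ and viewed, at most 10 in all, crops included, and the job is handed in when it is done.

```bash
mkdir -p pics; ls
python3 - <<'E'
from bench import robot
import cv2, numpy as np
for n in ("side","top"):
    d=robot.get_image(n); cv2.imwrite(f"pics/{n}0.png",d["img"])
    print(n,d["fovy"],d["cx"],d["cy"],d["eye"],d["orientation"])
print(robot.current_t(),robot.current_eef_rot(),robot.current_tcp_pos())
E
```

```text
pics
side 45.52706295828231 262.0383202771287 200.91740606137301 [  249.05005734 -1209.956864     698.78244531] [-2.06547053e+00 -1.95107979e-03 -1.94295241e-01]
top 42.48225609694345 252.15355201776103 198.16876429224064 [ 258.30316013  -97.90783411 1422.78010006] [-2.97356719  0.00620568 -1.58830244]
0.1 [-3.14002178e+00 -3.15936320e-04  2.83479669e+00] [165.82745049 523.85756229 190.81748161]
```

View pics/top0.png

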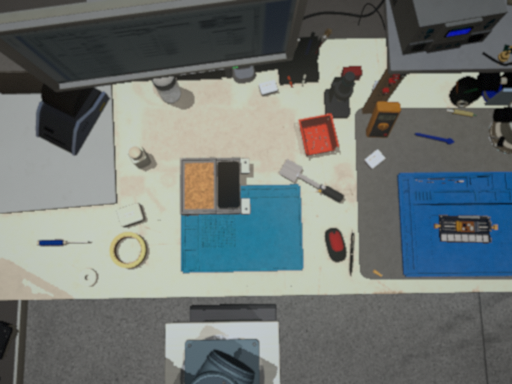

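View pics/side0.png

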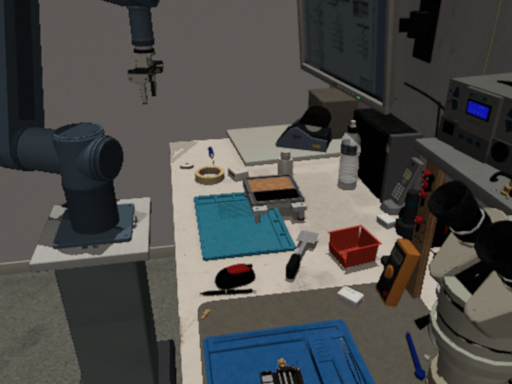

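The top view shows the jig at about (180–255, 158–215), with its deck (cork) to the left and the phone and ears to the right, so jig x is roughly world +y. The spatula is at right, its blade at (290,168) and handle at (332,193). The side view shows the same scene with the arm standing clear. Next I'll get rough positions and take wrist-camera views.

```bash
cat > h.py <<'E'
from bench import robot
import cv2, numpy as np
from scipy.spatial.transform import Rotation as R
def cam(d):
    f=d["img"].shape[0]/2/np.tan(np.radians(d["fovy"]/2))
    return dict(f=f,c=np.array([d["cx"],d["cy"]]),e=np.array(d["eye"]),R=R.from_euler("xyz",d["orientation"]).as_matrix())
def ray(c,p):
    v=np.r_[(np.array(p)-c["c"])/c["f"],1]; return c["R"]@v
def onz(c,p,z):
    v=ray(c,p); return c["e"]+v*(z-c["e"][2])/v[2]
def proj(c,X):
    v=c["R"].T@(np.array(X,float)-c["e"]); return c["c"]+c["f"]*v[:2]/v[2]
def tri(obs):  # [(cam,pix),...] least squares ray intersection
    A=np.zeros((3,3));b=np.zeros(3);
    for c,p in obs:
        v=ray(c,p);v/=np.linalg.norm(v);P=np.eye(3)-np.outer(v,v);A+=P;b+=P@c["e"]
    X=np.linalg.solve(A,b); return X,[np.round(proj(c,X)-p,1) for c,p in obs]
E
python3 - <<'E'
from h import *
c=cam(robot.get_image("top"))
for n,p,z in [("ear1",(246,165),50),("ear2",(246,205),50),("deck",(199,187),60),("handle",(332,193),40),("blade",(290,168),15),("mouse",(336,244),20)]: print(n,onz(c,p,z).round())
w=robot.get_image("wrist");k=cam(w);print(k["e"].round(),k["R"].round(2).tolist(),w["fovy"])
d=robot.get_image("top");s=robot.get_image("side")
a=cv2.resize(d["img"][110:230,170:360],None,fx=4,fy=4,interpolation=cv2.INTER_CUBIC)
cv2.imwrite("pics/topz.png",a)
b=cv2.resize(s["img"][165:285,180:380],None,fx=4,fy=4,interpolation=cv2.INTER_CUBIC)
cv2.imwrite("pics/sidez.png",b)
E
```

```text
ear1 [588. -78.  50.]
ear2 [472. -76.  50.]
deck [524.  55.  60.]
handle [ 504. -321.   40.]
blade [ 584. -205.   15.]
mouse [ 360. -329.   20.]
[103. 544. 383.] [[0.3, 0.93, 0.23], [0.95, -0.29, -0.07], [-0.0, 0.24, -0.97]] 69.81577028299411
```

Run:
```python
from h import *
for p,yw in [((504,-321,60),.97),((504,-321,60),.97-np.pi),((530,-240,75),1.57),((530,-240,75),-1.57),((470,-200,240),1.57)]:
    q=robot.inverse_kinematics(list(p),[np.pi,0,yw]); print(p,yw,None if q is None else np.round(q,2))
robot.move_ptp([470,-200,240],[np.pi,0,1.57])
d1=robot.get_image("wrist");cv2.imwrite("pics/w1.png",d1["img"])
robot.move_ptp([540,-290,240],[np.pi,0,1.57])
d2=robot.get_image("wrist");cv2.imwrite("pics/w2.png",d2["img"])
import pickle;pickle.dump((d1,d2),open("w.pkl","wb"))
print(robot.current_t(),robot.current_contact_force(),robot.current_eef_rot())
```

```text
(504, -321, 60) 0.97 [-0.75  0.46  1.59 -0.    1.1  -0.15]
(504, -321, 60) -2.1715926535897934 [-0.75  0.46  1.59 -0.    1.1   2.99]
(530, -240, 75) 1.57 [-0.62  0.41  1.61  0.    1.11 -0.62]
(530, -240, 75) -1.57 [-0.62  0.41  1.61 -0.    1.11  2.52]
(470, -200, 240) 1.57 [-0.62  0.16  1.54  0.    1.44 -0.62]
3.7083 [-0.01067134  0.54326649  0.15794696] [-3.14060835e+00 -1.14316503e-03  1.57054423e+00]
```

View pics/w1.png

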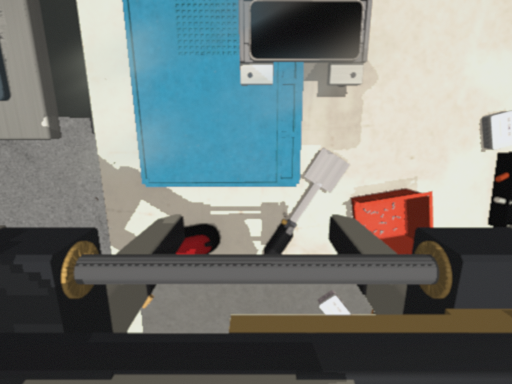

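View pics/w2.png

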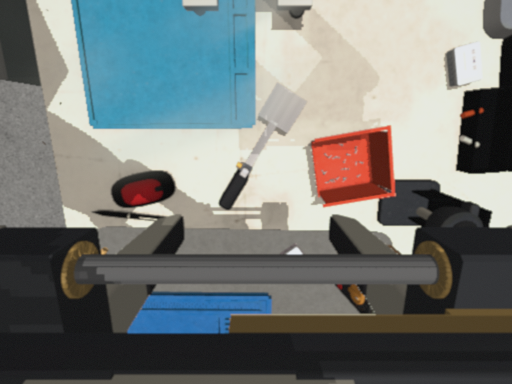

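W1 shows the phone and near jig edge (242–370, 0–62), with ears at (257,74) and (345,74). W2 shows the handle from (243,165) to (228,205), with the blade around (285,108). I'll zoom in for exact points.

Run:
```python
from h import *
import pickle
d1,d2=pickle.load(open("w.pkl","rb"));t=cv2.imread("pics/top0.png")
M=np.zeros((600,800,3),np.uint8)
def put(im,r0,r1,c0,c1,s,y,x):
    a=cv2.resize(im[r0:r1,c0:c1],None,fx=s,fy=s,interpolation=cv2.INTER_CUBIC)
    for k in range(0,(c1-c0),10): cv2.line(a,(k*s,0),(k*s,5 if k%50 else 12),(0,255,0),1)
    for k in range(0,(r1-r0),10): cv2.line(a,(0,k*s),(5,k*s),(0,255,0),1)
    M[y:y+a.shape[0],x:x+a.shape[1]]=a
put(d2["img"],75,215,210,310,4,0,0)
put(d1["img"],145,265,260,350,4,0,420)
M[500:]=0
cv2.imwrite("pics/m1.png",M)
M[:]=0
put(d1["img"],0,95,230,380,5,0,0)
put(d2["img"],0,20,180,320,5,490,0)
cv2.imwrite("pics/m2.png",M)
```

```text
(no output)
```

View pics/m1.png

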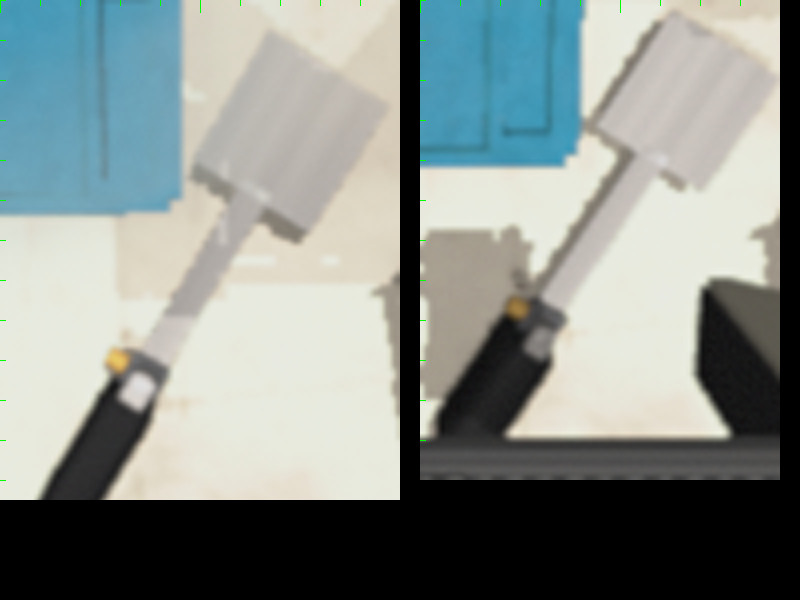

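View pics/m2.png

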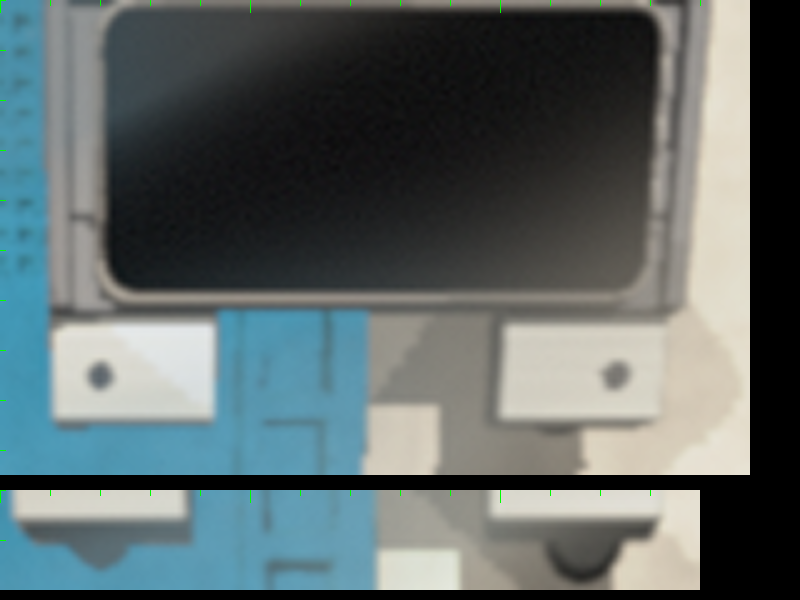

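View pics/topz.png

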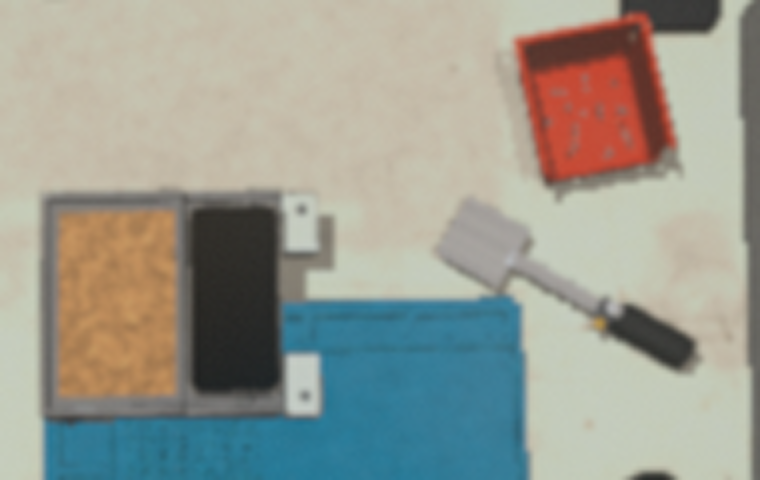

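M1 and M2 give clean corners for the blade, collar knob and ears. Triangulating them now.

Run:
```python
from h import *
import pickle
d1,d2=pickle.load(open("w.pkl","rb"));c1,c2,ct=cam(d1),cam(d2),cam(robot.get_image("top"))
m=lambda u,v,s,c,r:np.array([(u+.5)/s-.5+c,(v+.5)/s-.5+r])
A=lambda u,v:(c2,m(u,v,4,210,75)); B=lambda u,v:(c1,m(u,v,4,260,145)); T=lambda u,v:(ct,m(u,v,4,170,110))
J=lambda u,v:(c1,m(u,v,5,230,0)); K=lambda u,v:(c2,m(u,v,5,180,0))
P={}
for n,o in dict(tipL=[A(270,30),B(252,12)],tipR=[A(388,105),B(358,75)],rearL=[A(192,165),B(175,125)],rearR=[A(303,237),B(275,190)],knob=[A(117,361),B(97,307)],patch=[A(137,390),B(120,342)],
  eLo=[J(53,420),K(14,29)],eLi=[J(215,420),K(188,29)],eRi=[J(498,420),K(490,29)],eRo=[J(662,420),K(660,29)]).items():
    X,r=tri(o);P[n]=X;print(n,X.round(1),[list(x) for x in r])
print("top-view check:")
for n,(u,v),z in [("tipL",(438,248),15),("tipR",(470,197),15),("eLo",(320,415),50),("eLi",(321,352),50),("eRi",(318,252),50),("eRo",(318,195),50),("handleEnd",(690,360),38)]:
    print(n,onz(*T(u,v),z).round(1))
for z in (10,20,30):
  print("axis z",z,[ [onz(*f,z)[:2].round(1) for f in g] for g in ([A(270,30),A(388,105),A(192,165),A(303,237)],[B(252,12),B(358,75)])])
print("handle top edges W2 z40", onz(*A(42,498),40).round(1),onz(*A(100,498),40).round(1),onz(*A(112,375),40).round(1),onz(*A(160,400),40).round(1))
print("ears z50 W1",[onz(*J(u,v),50)[:2].round(1) for u,v in [(53,324),(53,420),(215,322),(215,420),(500,322),(498,420),(665,322),(662,420)]])
print("phone near edge z64 W1",[onz(*J(u,303),64)[:2].round(1) for u in (150,600)])
```

```text
tipL [ 568.8 -169.6   22.9] [[np.float64(-0.2), np.float64(0.2)], [np.float64(0.2), np.float64(-0.1)]]
tipR [ 612.3 -194.    15.7] [[np.float64(-0.2), np.float64(0.1)], [np.float64(0.2), np.float64(-0.1)]]
rearL [ 542.6 -214.2   15.4] [[np.float64(0.4), np.float64(-0.4)], [np.float64(-0.4), np.float64(0.3)]]
rearR [ 583.7 -240.3   13.1] [[np.float64(0.2), np.float64(-0.2)], [np.float64(-0.2), np.float64(0.1)]]
knob [ 514.2 -285.7   22.4] [[np.float64(0.1), np.float64(-0.1)], [np.float64(-0.1), np.float64(0.1)]]
patch [ 522.  -294.2   37.1] [[np.float64(-0.0), np.float64(0.0)], [np.float64(0.0), np.float64(-0.0)]]
eLo [449.3 -84.5  50. ] [[np.float64(-0.0), np.float64(0.0)], [np.float64(0.0), np.float64(-0.0)]]
eLi [491.8 -84.2  49.1] [[np.float64(0.0), np.float64(-0.0)], [np.float64(-0.0), np.float64(0.0)]]
eRi [566.2 -84.   48.4] [[np.float64(0.1), np.float64(-0.0)], [np.float64(-0.0), np.float64(0.0)]]
eRo [608.  -84.5  50.6] [[np.float64(-0.3), np.float64(0.2)], [np.float64(0.3), np.float64(-0.3)]]
top-view check:
tipL [ 574.3 -173.4   15. ]
tipR [ 612.  -197.8   15. ]
eLo [448.2 
[... 293 characters left out ...]
array([ 569.3, -169. ]), array([ 611.8, -194.1]), array([ 541.9, -214.8]), array([ 582.7, -240.3])], [array([ 569.2, -170. ]), array([ 610.6, -193.5])]]
axis z 30 [[array([ 568.6, -170.3]), array([ 610.1, -194.8]), array([ 541.9, -215. ]), array([ 581.7, -239.9])], [array([ 566.8, -169.1]), array([ 607.2, -192. ])]]
handle top edges W2 z40 [ 486.7 -334.2   40. ] [ 508.1 -334.1   40. ] [ 513.3 -288.2   40. ] [ 530.5 -297.3   40. ]
ears z50 W1 [array([449.6, -61.2]), array([449.3, -84.4]), array([491.3, -60.7]), array([491.7, -84.4]), array([564.7, -60.5]), array([565.7, -84.3]), array([607.1, -60.5]), array([608.6, -84.2])]
phone near edge z64 W1 [array([474.4, -59. ]), array([585.6, -58.8])]
```

Everything checks out:
- **Ears:** height about 50 mm, front edge at world y −84.5, x 449–608. This puts the jig origin at about (529, −25.4) with yaw 90°.
- **Phone:** near edge at jig x −33.5.
- **Spatula:** yaw about 59°, grip centre about (506, −323.5), blade about 53 mm long.

Grasping now.

Run:
```python
from h import *
pi=np.pi
q=robot.current_qpos()
robot.move_ptp([506,-323.5,80],[pi,0,1.033])
print(robot.move_linear([506,-323.5,4],speed=60,f_stop=8), robot.current_tcp_pos().round(1))
robot.move_gripper(0.0)
print("w",robot.current_gripper_width(),robot.current_finger_force(),robot.current_tcp_pos().round(1))
robot.move_linear([506,-323.5,75],speed=60)
robot.sleep(.3)
print(robot.current_contact_force().round(2),robot.current_ft_torque().round(3),robot.current_t())
robot.move_ptp([470,-236,75],[pi,0,pi/2]); robot.sleep(.3)
print(robot.current_contact_force().round(2),robot.current_ft_torque().round(3),robot.current_tcp_pos().round(1),robot.current_t())
d=robot.get_image("wrist");cv2.imwrite("pics/w3.png",d["img"])
import pickle;pickle.dump(d,open("w3.pkl","wb"))
```

```text
False [ 506.3 -323.7    4.5]
w 0.2349906287581335 29.987470507621765 [ 506.  -323.5    4. ]
[-0.47 -0.33 -1.1 ] [-0.114  0.107 -0.043] 8.625
[ 0.36  0.04 -1.06] [-0.094  0.09  -0.02 ] [ 470.3 -236.8   74.9] 9.4417
```

View pics/w3.png

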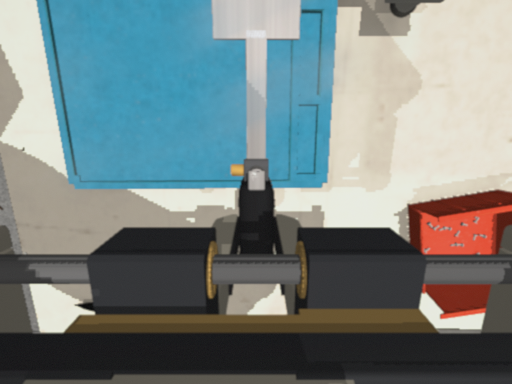

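The W3 view shows the blade straight ahead and centred, its rear edge at row 38, columns 213–299. I'll check the grip offset along the handle from this, then touch off on the near ear.

Run:
```python
from h import *
import pickle
d=pickle.load(open("w3.pkl","rb"));c=cam(d);pi=np.pi
for z in (80,85,90,95):
    a,b=onz(c,(213,38),z),onz(c,(299.,38),z); print(z,np.linalg.norm(a-b).round(1),a[1].round(1)+236.4,((a+b)/2)[0].round(1))
def touch(x,y,z0,z1,f):
    robot.move_linear([x,y,z0],ori=[pi,0,pi/2],speed=60); robot.sleep(.3)
    f0=robot.current_contact_force()
    h=robot.move_linear([x,y,z1],speed=7,f_stop=f)
    p=robot.current_tcp_pos(); robot.sleep(.1); f1=robot.current_contact_force()-f0
    print(h,p.round(2),robot.current_tcp_pos().round(2),f1.round(2),robot.current_t()); return h,p[2]
h,z=touch(470,-233,56,27,1.2)
```

```text
80 53.1 116.10000000000001 470.6
85 51.7 114.7 470.6
90 50.3 113.4 470.6
95 48.9 112.0 470.6
True [ 469.71 -232.92   31.22] [ 469.54 -232.79   31.01] [-0.37 -0.55  1.21] 13.3583
```

Contact came at TCP z≈31, so b≈23. The camera suggested about 15–20, so I'll check this by moment, the mat's height and a second touch on the other ear.

```bash
cat >> h.py <<'E'
pi=np.pi
def touch(x,y,z0,z1,f,v=7):
    robot.move_linear([x,y,z0],ori=[pi,0,pi/2],speed=60); robot.sleep(.3)
    f0=robot.current_contact_force();m0=robot.current_ft_torque()
    h=robot.move_linear([x,y,z1],speed=v,f_stop=f)
    p=np.mean([robot.current_tcp_pos() for _ in range(20)],axis=0)
    print(h,p.round(2),(robot.current_contact_force()-f0).round(2),(robot.current_ft_torque()-m0).round(3),robot.current_t()); return h,p
E
python3 - <<'E'
from h import *
import pickle
d1,d2=pickle.load(open("w.pkl","rb"));c1,c2=cam(d1),cam(d2)
m=lambda u,v,s,c,r:np.array([(u+.5)/s-.5+c,(v+.5)/s-.5+r])
print("mat",tri([(c2,m(182,212,4,210,75)),(c1,m(160,165,4,260,145))])[0].round(1),"bin",tri([(c2,(311,141)),(c1,(352,198))]))
touch(470,-233,36,27,1.2)
robot.move_linear([470,-233,50],speed=80)
robot.move_linear([587,-233,50],speed=150)
touch(587,-233,38,27,1.2)
robot.move_linear([587,-233,38],speed=40)
E
```

```text
mat [ 538.7 -231.3    9.3] bin (array([ 623.31567797, -251.0701954 ,    8.54628939]), [array([ 0.2, -0.2]), array([-0.2,  0.1])])
True [ 469.65 -232.87   31.2 ] [ 0.01 -0.2  -0.1 ] [ 0.079 -0.124  0.001] 14.6333
True [ 586.56 -232.93   31.06] [-0.23 -0.79  0.42] [ 0.083 -0.044 -0.14 ] 17.55
```

Both ears give TCP z≈31.1, well above the 9 mm mat, so contact was real and level. Inserting with the blade about 1.7 mm above plate height.

Run:
```python
from h import *
X=529.0;Z=32.8
for y in (-150,):
  for ph,p in [(15,(X,-25.4-100,46)),(15,(X,-25.4-123,48.6)),(18,(X,-25.4-115,45))]:
    q=robot.inverse_kinematics(list(p),list((R.from_rotvec([np.radians(ph),0,0])*R.from_euler("xyz",[pi,0,pi/2])).as_euler("xyz")));print(ph,None if q is None else q.round(2))
robot.move_linear([X,-233,38],speed=80)
robot.move_linear([X,-233,Z],speed=20); robot.sleep(.3)
f0=robot.current_contact_force();m0=robot.current_ft_torque()
print(f0.round(2))
h=robot.move_linear([X,-207.4,Z],speed=20,f_stop=2.0); robot.sleep(.2)
print(h,np.mean([robot.current_tcp_pos() for _ in range(20)],axis=0).round(2),(robot.current_contact_force()-f0).round(2),(robot.current_ft_torque()-m0).round(3),robot.current_t())
s=robot.get_image("side");t=robot.get_image("top")
a=cv2.resize(s["img"][165:255,220:320],None,fx=6,fy=6,interpolation=cv2.INTER_CUBIC)
cv2.imwrite("pics/ins.png",a)
```

```text
15 [-0.6   0.45  1.67  0.23  1.18 -0.71]
15 [-0.63  0.47  1.64  0.23  1.2  -0.73]
18 [-0.65  0.48  1.64  0.26  1.22 -0.77]
[ 0.61  0.25 -1.28]
True [ 528.38 -220.28   31.78] [ 1.36 -3.03  0.68] [-0.501 -0.169 -0.063] 20.4083
```

View pics/ins.png

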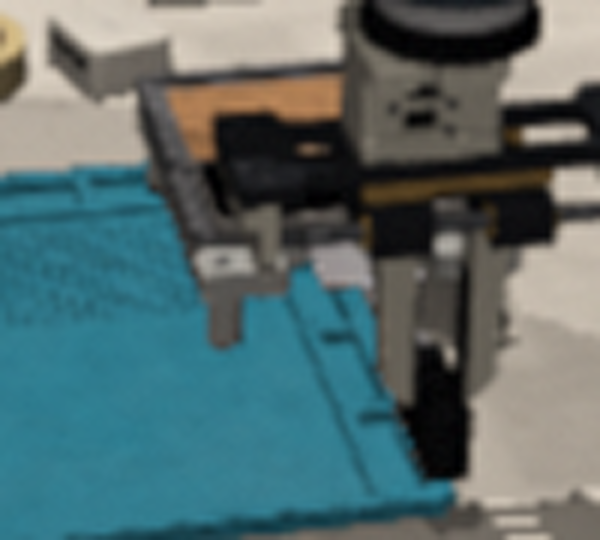

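The blade stopped at tip jig x ≈ −30 with a slight upward force. That matches the plate's front face, and the arm had sagged to z 31.8, about 1 mm low. I'll back out, re-touch more slowly, correct for the sag and try again slightly higher.

Run:
```python
from h import *
g=lambda:np.array(robot.current_tcp_pos()).round(2)
robot.move_linear([529,-233,36],speed=40)
robot.move_linear([587,-233,36],speed=100); robot.sleep(.4)
print("settled cmd36",g()); robot.sleep(.1);print(g())
h,p=touch(587,-233,35,29,1.2,v=3)
robot.sleep(.1);print(g())
robot.move_linear([587,-233,37],speed=30)
robot.move_linear([529,-233,37],speed=100)
robot.move_linear([529,-233,34],speed=20);robot.sleep(.3);print("cmd34",g(),robot.current_contact_force().round(2));robot.sleep(.1);print(g(),robot.current_t())
```

```text
settled cmd36 [ 586.81 -233.1    36.13]
[ 586.9  -233.05   36.08]
True [ 586.61 -232.92   31.28] [-0.98 -1.42  1.42] [ 0.05  -0.052 -0.067] 23.9167
[ 586.38 -232.8    30.92]
cmd34 [ 529.04 -233.     34.02] [-0.13 -0.19 -1.59]
[ 529.03 -233.02   34.05] 25.8083
```

Run:
```python
from h import *
g=lambda:np.array(robot.current_tcp_pos()).round(2)
robot.move_linear([529,-226,33.4],speed=15);robot.sleep(.3)
f0=robot.current_contact_force();m0=robot.current_ft_torque();print(g())
for y in (-222,-218,-213,-208):
    h=robot.move_linear([529,y,33.4],speed=15,f_stop=2.0)
    print(h,g(),(robot.current_contact_force()-f0).round(2),(robot.current_ft_torque()-m0).round(3),robot.current_t())
    if h: break
```

```text
[ 528.99 -226.05   33.41]
False [ 529.01 -221.86   33.4 ] [-1.48  0.4   0.14] [-0.114  0.017  0.043] 27.1417
True [ 528.89 -220.22   33.07] [-0.93 -2.96  0.46] [-0.499 -0.061 -0.048] 27.3917
```

Blocked at the same depth again. I'll tell plate from phone by feel, using a deliberately low probe on the plate face, and I'll check numerically in the top view whether the phone has shifted.

Run:
```python
from h import *
g=lambda:np.array(robot.current_tcp_pos()).round(2)
def edge(im):
    G=cv2.cvtColor(im,cv2.COLOR_BGR2GRAY).astype(float)
    return G[172:198,224:252].mean(0).round(0).astype(int)
robot.move_linear([529,-226,33.4],speed=40);robot.sleep(.1)
print(edge(cv2.imread("pics/top0.png")));print(edge(robot.get_image("top")["img"]))
robot.move_linear([529,-226,27.5],speed=30);robot.sleep(.2)
f0=robot.current_contact_force()
h=robot.move_linear([529,-212,27.5],speed=15,f_stop=2.0)
print(h,g(),(robot.current_contact_force()-f0).round(2),robot.current_t())
robot.move_linear([529,-226,30],speed=40);print(robot.current_t())
```

```text
[ 42  42  42  42  42  42  42  42  42  42  42  42  42  41  49  77 105 114
 115 115 115 117 125 133 135 135 136 135]
[ 45  45  45  44  44  45  44  44  44  44  43  44  43  43  49  76 106 131
 148 148 144 140 138 135 132 129 127 125]
True [ 528.87 -220.26   27.17] [ 0.39 -2.86 -0.42] 28.9417
29.275
```

The low probe hits at the same depth, and the phone edge hasn't moved, so the blade is meeting the plate face and its free height is lower than I thought. The ear touch must have bent the compliant grip before it triggered. I'll measure force against height on the ear.

Run:
```python
from h import *
def avg(n=6):
    F=[];M=[]
    for _ in range(n):
        robot.sleep(.02);F.append(robot.current_contact_force());M.append(robot.current_ft_torque())
    return np.mean(F,0),np.mean(M,0)
robot.move_linear([529,-233,46],speed=90)
robot.move_linear([587,-233,46],speed=150);robot.sleep(.15)
f0,m0=avg();print(46,f0.round(2),m0.round(3))
for z in (43,41,39,38,37,36,35,34):
    robot.move_linear([587,-233,z],speed=25)
    f,m=avg();print(z,robot.current_tcp_pos()[2].round(2),(f-f0).round(2),(m-m0).round(3))
    if f[2]-f0[2]>1.0: break
robot.move_linear([587,-233,46],speed=80);print(robot.current_t())
```

```text
46 [ 0.1   0.19 -1.29] [-0.129  0.037 -0.003]
43 42.99 [-0.43 -0.11 -0.21] [0.017 0.023 0.007]
41 40.94 [ 0.28 -0.09 -0.06] [0.03  0.019 0.014]
39 38.94 [-0.17 -0.17 -0.3 ] [ 0.021  0.027 -0.013]
38 38.0 [ 0.2   0.18 -0.32] [0.034 0.028 0.007]
37 36.96 [-0.36  0.14 -0.27] [ 0.031  0.017 -0.007]
36 35.97 [ 0.05 -0.12 -0.53] [0.061 0.012 0.02 ]
35 34.97 [-0.04 -0.42 -0.41] [0.025 0.024 0.016]
34 34.0 [ 0.02  0.03 -0.01] [0.056 0.031 0.01 ]
33.5167
```

No contact above z 34, so the ear contact at about 31.2 is genuine, yet the tip still stops at the plate's depth. I'll scan upward for the slot by feel. A plate hit shows up at y≈−220 and a phone hit at y≈−224.

Run:
```python
from h import *
g=lambda:np.array(robot.current_tcp_pos()).round(2)
robot.move_linear([529,-231,44],speed=200)
ok=False
for z in (34.6,36,37.5):
    robot.move_linear([529,-228,z],speed=40);robot.sleep(.15)
    f0=robot.current_contact_force();m0=robot.current_ft_torque();z0=g()[2]
    h=robot.move_linear([529,-216,z],speed=15,f_stop=2.0)
    print(z,z0,h,g(),(robot.current_contact_force()-f0).round(2),(robot.current_ft_torque()-m0).round(3),robot.current_t())
    if not h: ok=True;break
    robot.move_linear([529,-228,z],speed=60)
print(ok,robot.current_t())
```

```text
34.6 34.58 False [ 529.05 -216.07   34.62] [ 0.24 -0.13 -0.64] [0.03  0.012 0.016] 35.4583
True 35.4583
```

It slid in freely at z 34.6. Now finishing the insertion and tipping the phone along an arc about the step.

Run:
```python
from h import *
g=lambda:np.array(robot.current_tcp_pos()).round(1)
R0=R.from_euler("xyz",[pi,0,pi/2])
f0=robot.current_contact_force()
h=robot.move_linear([529,-209,34.8],speed=20,f_stop=2.5);print(h,g(),(robot.current_contact_force()-f0).round(2))
if h and g()[1]<-212: raise SystemExit
r=-(g()[1]+190.3-35); print("r",r)
def pose(th):
    t=np.radians(th);ph=np.radians(min(.22*th,20))
    x=35-r*np.cos(t)-4*np.sin(t);z=60+r*np.sin(t)-4*np.cos(t)
    X=x-25.3-(165*np.cos(ph)-19*np.sin(ph));Z=z-165*np.sin(ph)-19*np.cos(ph)
    return [529,X,Z],list((R.from_rotvec([ph,0,0])*R0).as_euler("xyz"))
for th in (5,15,30,45,60,75,88,100,112):
    p,o=pose(th)
    h=robot.move_linear(p,ori=o,speed=60 if th<80 else 40,f_stop=8)
    print(th,h,g(),(robot.current_contact_force()-f0).round(2),round(robot.current_t(),2))
    if h: break
cv2.imwrite("pics/tip.png",robot.get_image("top")["img"])
```

```text
False [ 529.  -208.9   34.8] [-0.42 -0.15 -0.2 ]
r 53.599999999999994
5 False [ 529.1 -209.2   38.7] [-0.51  1.04  0.24] 36.21
15 False [ 529.1 -207.6   41.5] [ 0.41 -0.84  0.14] 36.46
30 False [ 529.  -201.2   45.3] [ 0.79 -0.54 -1.06] 36.73
45 False [ 528.9 -190.7   47.7] [-0.57  0.7  -0.85] 37.06
60 False [ 528.9 -177.1   48. ] [ 0.52 -0.54 -0.17] 37.43
75 False [ 528.9 -161.    45.4] [-0.89  0.38 -0.65] 37.85
88 False [ 528.9 -145.6   40.6] [-0.12  0.28 -0.19] 38.4
100 False [ 529.  -133.2   39.2] [ 0.11 -0.89  0.86] 38.85
112 False [ 528.9 -122.1   36.9] [-0.73  0.25  0.25] 39.28
```

Run:
```python
from h import *
robot.sleep(.2)
t0=cv2.imread("pics/top0.png");t=robot.get_image("top")["img"]
for n,im in (("before",t0),("now",t)):
    print(n); print(im[168:206:6,180:246:4].mean(2).astype(int))
cv2.imwrite("pics/tipz.png",cv2.resize(t[140:230,160:280],None,fx=6,fy=6,interpolation=cv2.INTER_CUBIC))
print(robot.current_t())
```

```text
before
[[142 128 145 133 130 140 127 140 134  84  45  45  46  47  48 120 196]
 [139 132 133 132 140 137 143 135 127  84  42  42  44  44  45 107 103]
 [130 129 131 138 132 135 134 134 132  95  41  41  41  43  44 117 124]
 [130 132 136 136 136 140 139 131 137  98  42  39  39  41  41 102 113]
 [137 129 134 133 131 129 129 135 133 100  39  38  38  39  40  93 109]
 [137 131 125 140 141 138 140 129 126 103  37  37  37  38  38  87 150]
 [138 130 125 139 134 129 137 133 132 101  36  36  35  36  36  89 197]]
now
[[165 149 168 185 187 188 187 185 185 122 144 144 143 137 144 153 223]
 [163 154 156 184 187 186 185 173 165 160 171 162 143 140 220 127 118]
 [151 149 151 182 186 185 185 171 164 165 165 166 120 146 217 134 159]
 [152 153 157 182 186 184 186 174 167 167 166 166  93 103 117 131 131]
 [ 81  86 151 183 187 186 186 184 180  91 106  99  87 118 205 143 125]
 [ 96  91  81  84 181 187 187 186 184 123 134 126 125 114 160 127 159]
 [108 103  96  71  81  79 173 185 167 106 126 125 124 115 124 119  92]]
39.5833
```

View pics/tipz.png

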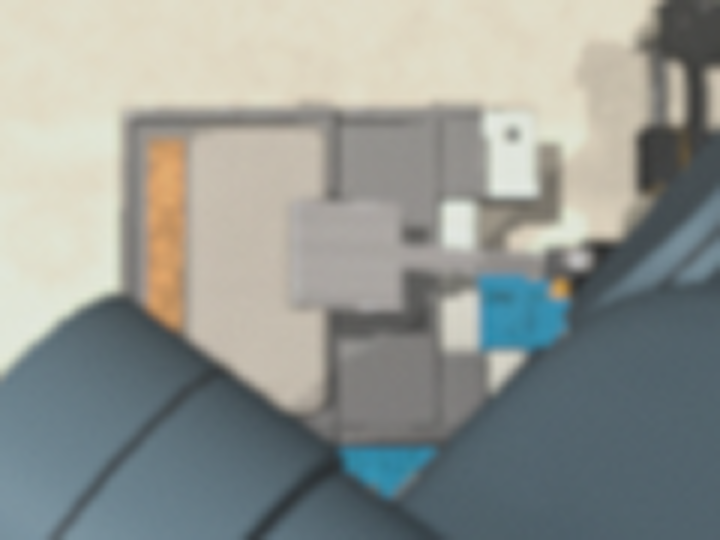

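The view shows the bay empty and the phone lying flat, back side up, on the deck (columns 188–325 of the crop, about 68 mm wide). The blade is hovering above it. Withdrawing and laying the spatula down where it stood.

Run:
```python
from h import *
g=lambda:np.array(robot.current_tcp_pos()).round(1)
z=g()[2]
robot.move_linear([529,-250,z+25],speed=130)
robot.move_ptp([506,-323.5,70],[pi,0,1.033])
robot.move_linear([506,-323.5,12],speed=80)
f0=robot.current_contact_force()
h=robot.move_linear([506,-323.5,4],speed=12,f_stop=3);robot.sleep(.2)
print(h,g(),(robot.current_contact_force()-f0).round(2),robot.current_t())
robot.move_gripper(1.0)
robot.move_linear([506,-323.5,130],speed=100)
robot.move_ptp([450,-330,250],[pi,0,1.57]);robot.sleep(.3)
print(robot.current_t(),robot.current_contact_force().round(2))
t0=cv2.imread("pics/top0.png");t=robot.get_image("top")["img"]
print("deck/bay");print(t[168:206:6,180:246:4].mean(2).astype(int))
D=np.abs(t.astype(int)-t0).max(2)[150:205,272:350]>50
print("spatula region changed px",D.sum(),np.argwhere(D).mean(0)+[150,272] if D.any() else "")
```

```text
True [ 505.8 -323.5    3.9] [-1.15  0.86  7.1 ] 43.15
46.7167 [-0.96 -0.11 -0.09]
deck/bay
[[154 140 157 174 176 176 175 175 173 115 135 134 134 128 135 145 213]
 [152 143 147 173 175 175 173 175 173 109 134 134 134 131 206 119 113]
 [142 141 142 170 175 172 174 175 173 108 134 134 134 135 214 137 172]
 [143 144 147 170 173 173 174 174 172 112 137 135 135 129 214 138 130]
 [148 140 145 172 176 175 176 176 173 114 135 135 134 134 215 138 119]
 [149 142 135 173 174 175 175 175 173 117 135 135 134 124 171 122 151]
 [149 141 135 175 175 176 172 173 173 116 136 135 135 124 117 114 189]]
spatula region changed px 879 [180.27189989 329.17064846]
```

Run:
```python
from h import *
robot.move_ptp([300,-430,280],[pi,0,1.57]);robot.sleep(.2)
t0=cv2.imread("pics/top0.png").astype(float);t=robot.get_image("top")["img"].astype(float)
def norm(a): a=a[150:205,272:350].mean(2); return a
a,b=norm(t0),norm(t)
print(robot.current_t(),"shift",cv2.phaseCorrelate(a,b),np.corrcoef(a.ravel(),b.ravel())[0,1])
for im in (t0,t):
    m=(im[150:205,300:350].max(2)<70).astype(np.uint8); print(cv2.minAreaRect(np.argwhere(m)[:,::-1].astype(np.float32)),m.sum())
```

```text
47.775 shift ((0.04600405827049059, -0.03510952962792402), 0.9771449598283429) 0.9974155786829509
((32.30000305175781, 43.599998474121094), (20.465728759765625, 7.442083358764648), 29.744882583618164) 143
((32.52590560913086, 43.59844207763672), (20.08285903930664, 7.558064937591553), 30.256441116333008) 139
```

The spatula is back in its original place (shift under 0.1 px), the phone is flat on the deck and the arm is clear. Handing in.

```bash
python3 -c "
from bench import robot
print(robot.hand_in())"
```

```text
the job is handed in; nothing more can be done
None
```

The phone lies flat, screen down, on the deck, and the spatula is back flat on the bench where it stood. I handed the job in just after 47.8 s on the robot clock; the highest force change I read was about 7 N (setting the spatula down), and about 3 N against the jig or phone, though I didn't log force continuously.

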